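# Put the 9 V block battery away in the touch-latch drawer

## Task

Put the loose 9 V block battery away in the pale-fronted drawer without a handle: press the drawer's front in until its touch latch lets go and it springs ajar, draw it out, lay the battery flat in the front tray, and press the drawer shut again until it catches and stays in. Feel for the click and press no harder than the small plastic latch needs: forced against its end stop it breaks at about 18 N. Leave the other things on the bench where they are.

Things in the scene. Friction and masses are not known exactly. Their poses are not given: they have to be found in the camera images.
- drawer (a joint): The drawer's travel, m: 0 = shut and latched, positive = drawn out towards the robot (stop at 0.095), negative = pressed in beyond the latched place. Unlatched, it springs out to about 0.042 (0.034 to 0.05) and stays there; outside 0.034 it slides with about 1 N. Inside 0.034 a spring pushes it out, 1.5 N rising to 3 N at 0. Let go before it has caught, it springs out again.
- front_face (a point): Middle of the outer face of the drawer's pale front, 22 mm below its top edge: a place to press. x: level, into the cabinet; y: left along the front; z: up. Moves with the drawer. Just past the click is a stiff end stop: the push jumps to 8 N or more, then rises over 10 N per mm; 18 N breaks the latch. Shutting clicks up to 1.5 mm deeper than opening, at the same kind of stop; let go, it comes back to 0.
- front_top (a point): Middle of the front's top edge, at mid-thickness, 86 mm above the bench. The front is an upright board 258 mm wide (y), 82 high, 16 thick (x), no handle; shut, it stands 14 mm off the carcase. Ajar, it can be pinched from above: 48 mm or more of room behind it, the drawer's side walls 24 mm lower than this edge. Axes as front_face. Moves with the drawer.
- tray_floor (a point): Middle of the floor of the drawer's front tray, 20 mm above the bench. The tray is 109 mm long (x), 210 mm wide (y) inside; its side walls stand 42 mm above the floor, its rear divider 36 mm, the front board 66 mm. Clear of the carcase only when the drawer is out by 0.085 or more. Axes as front_face. Moves with the drawer.
- battery_mid (a point): Centre of the 9 V block battery: a grey block lying flat, 48 mm long (x, the two snap contacts at its +x end), 26.5 mm wide (y), 17.5 mm high (z), 46 g. Starts on the green mat.
- battery: The same battery; origin at the centre of its underside.
- cab: Plywood drawer unit, fixed: carcase 260 mm wide, 240 deep, 86 high, a 30 mm thick multimeter fixed on the back half of its top. Origin under its centre, x from front to back. The touch latch sits hidden inside. Latched, the drawer yields to 3 to 5 N; the latch clicks only when pressed in by 2.5 to 11 mm, a depth that differs from unit to unit and cannot be seen.
- coil: Copper coil ring lying on the mat, 60 mm outside, 8 mm high; leave it alone. Origin under its centre.
- cell_case: Flat black plastic cell case, 72 x 66 x 18 mm, on the mat; leave it alone. Origin under its centre.
- mouse: Computer mouse, 105 x 60 x 34 mm, on the mat; leave it alone. Origin under its centre.
- calculator: Pocket calculator, 150 x 86 x 14 mm, on the bench to the right; leave it alone. Origin under its centre.

How it is judged:
On the way, in this order (a step that is already met when the one before it is completed fails the run):
1. the latch has let go and the drawer stands ajar by 25 mm or more (value of joint drawer above 0.025 m), for 0.2 s.
2. the battery lies flat on the front tray's floor, let go of (x of battery_mid in the frame of tray_floor between -0.05 and 0.05 m and y of battery_mid in the frame of tray_floor between -0.1 and 0.1 m and z of battery_mid in the frame of tray_floor between -0.002 and 0.018 m and contact force between each of the fingers, the arm and battery below 0.1 N and value of joint drawer above 0.03 m), for 0.2 s.
At the end, for the whole second after the job is handed in: The drawer is shut and held by its latch (within 3 mm of its latched place, by itself) with the battery lying flat and at rest on the floor of its front tray (value of joint drawer between -0.003 and 0.003 m and x of battery_mid in the frame of tray_floor between -0.05 and 0.05 m and y of battery_mid in the frame of tray_floor between -0.1 and 0.1 m and z of battery_mid in the frame of tray_floor between -0.002 and 0.018 m and linear speed of battery below 0.02 m/s); the robot touches nothing.
It fails at once if the shut or nearly shut drawer was pushed or pulled with more than 18 N (latch broken) ((contact force between the fingers and drawer above 18 N and value of joint drawer below 0.012 m) or (contact force between the arm and drawer above 18 N and value of joint drawer below 0.012 m)).
It fails at once if a bystander (coil, cell case, mouse or calculator) was moved by more than 20 mm (distance of any of coil, cell_case, mouse, calculator from where it was at the start of the episode above 0.02 m).
It also fails if it takes over 72 s, if anything falls off the work surface, if the arm or the gripper's body presses on something with over 40 N, if the wrist force passes 120 N, or if a joint passes its speed limit or range.

## Robot

A 6-joint arm with a two-finger parallel gripper is mounted at the origin on the work surface. World frame = base frame: x ahead of the robot, y to its left, z up, the work surface at z = 0. Lengths are in m, angles in rad, forces in N, time in s.
With the tool pointing down it reaches from about 0.275 to 0.75 m from the base axis. Payload 10.2 kg.
Tool frame: the origin (TCP) lies midway between the tips of the shut fingers; the grasp point (between the pads) lies 19 mm behind it (env.hold_point_z is the distance from the TCP to the grasp point, in m); x points along the fingers, z is the direction in which the jaws open and shut, and the axes are right-handed (so a half turn about x gives the same grasp; the last joint's range is limited). The gripper opens to 85 mm and grips with 20 to 120 N. Pads are 22 mm wide; open, the fingers measure 114 mm over their backs; the gripper's body (76 mm by 85 mm) begins 54 mm behind the grasp point. The pads swing forward as they close: fully open they stand 13 mm farther back than shut.
Start: joints at [0.994, 0.313, 1.498, -0, 1.331, -0.223], TCP at [0.182, 0.492, 0.231] pointing down, gripper open.
Joint ranges: [-2.94, 2.94], [-0.97, 2.17], [0.19, 2.56], [-1.23, 4.37], [0.02, 3.11], [-2.88, 2.88]. Speed limits (rad/s): [2.39, 2.39, 3.01, 3.14, 3.14, 3.14].

## Interface

Orientations are given as a unit quaternion [x, y, z, w].
In Python, from bench import env, kinematics, monitor, eyes, job gives the robot as it stands. The module is installed in compiled form; this text tells all that it offers. Calls block until the motion is done:
- env.reach(position, orientation): joint-space move of the TCP to a pose.
- env.movel(position, velocity=0.15, frame=None, guard=None): straight line of the TCP; frame=None keeps the orientation; velocity is the mean speed in m/s. With guard (N) it stops when the force on the tool has changed by that much, and returns True; else False.
- env.set_joints(angles): joint-space move.
- env.release() and env.close_gripper(effort=None): open the fingers fully, or close them until they stop; effort is the grip in N (None keeps the last).
- env.hold(seconds).
- kinematics.ik(position, orientation): joint angles nearest the present ones, or None.
- monitor.sense(): the state.
- eyes.grab_frame(name): name is "scene" or "top" or "wrist"; returns a dict with "frame" (384x512x3 uint8, red, green, blue), "mtx" (3x3 intrinsics, pixels), "view" (4x4, takes a point from world to camera coordinates). Camera axes: x right, y down, z forward; pixel columns grow to the right and rows downward; lengths in m; the calibration is good to about 2 mm. A picture is of the moment at which its call begins. There is no depth.
A pose or a line that the arm cannot do raises env.MotionError and nothing moves.
- job.hand_in(): hands the job in, once; it reports no verdict.
The state is a dict: "clock": time; "joints": joint angles; "qvel": joint speeds; "joint_efforts": joint torques, N m; "position": TCP position; "ee_rot": TCP orientation; "contact_force": force on the tool from outside, world axes, zero at the start; "ft_torque": the same for the moment, N m; "finger_gap": opening from 0.0 (shut) to 1.0 (fully open).
Only numpy, scipy, OpenCV 4.12 (cv2) and the standard library are available. Lean on these libraries where they do the work, as an engineer would, in place of code of your own. Each camera call takes 0.05 s, during which the arm holds its last target.

## Working session

There is one attempt and no reset: what is moved stays moved. The work goes in short steps, each a Python script; the robot and the scene stay as the last script left them, time stands still between calls to the robot, and variables do not carry over. Pictures are saved under pics/ and viewed, and the job is handed in when it is done.

```bash
mkdir -p pics; python3 - <<'E'
from bench import env, kinematics, monitor, eyes, job
import cv2, numpy as np
for n in ["scene","top"]:
    f=eyes.grab_frame(n); cv2.imwrite(f"pics/a_{n}.png",cv2.resize(f["frame"][:,:,::-1],(800,600),interpolation=cv2.INTER_CUBIC))
    np.savez(f"pics/a_{n}.npz",**f)
    print(n,f["mtx"].round(1).tolist(),f["view"].round(3).tolist())
s=monitor.sense();print(s)
E
```

```text
scene [[352.6, 0.0, 260.9], [0.0, 352.6, 181.8], [0.0, 0.0, 1.0]] [[-0.61, 0.792, -0.013, 0.394], [0.681, 0.516, -0.52, -0.364], [-0.405, -0.326, -0.854, 1.477], [0.0, 0.0, 0.0, 1.0]]
top [[389.6, 0.0, 253.1], [0.0, 389.6, 195.2], [0.0, 0.0, 1.0]] [[-0.005, -1.0, 0.001, -0.027], [-0.999, 0.005, -0.052, 0.601], [0.052, -0.001, -0.999, 1.359], [0.0, 0.0, 0.0, 1.0]]
{'clock': 0.1, 'joints': array([ 9.93600095e-01,  3.13376238e-01,  1.49834791e+00,  1.98671612e-05,
        1.33100095e+00, -2.23411536e-01]), 'qvel': array([ 0.00016661,  0.00046632, -0.00353552,  0.00119152, -0.00331401,
        0.00050699]), 'joint_efforts': array([ 2.90971198e-03, -4.12902117e+01, -2.60144895e+01, -1.68346173e-04,
        3.05126508e-03, -1.20607115e-05]), 'position': array([0.18177329, 0.49228834, 0.23080639]), 'ee_rot': array([-0.40435466,  0.58055777,  0.4040665 ,  0.57981053]), 'contact_force': array([-0.11480069,  0.47671296, -0.1116458 ]), 'ft_torque': array([ 0.00268275, -0.00794642, -0.00266369]), 'finger_gap': 0.9945428006235149}
```

View pics/a_top.png

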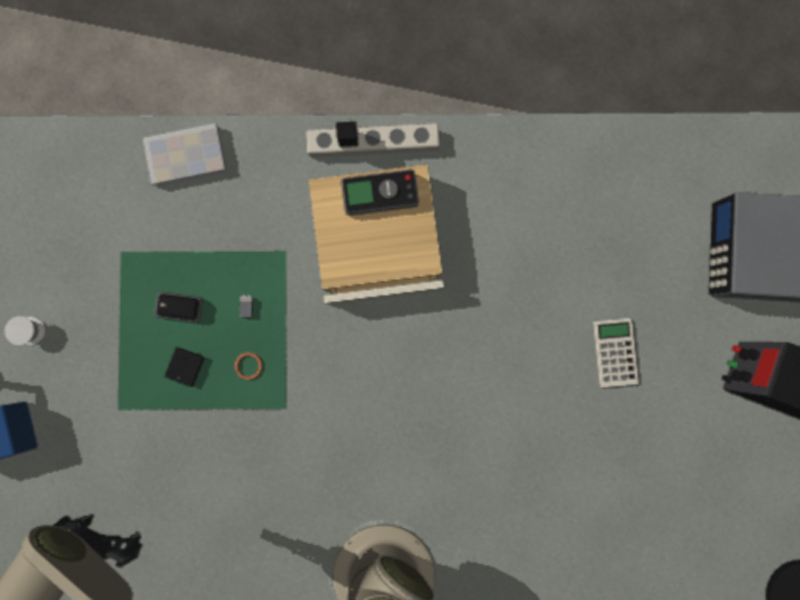

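View pics/a_scene.png

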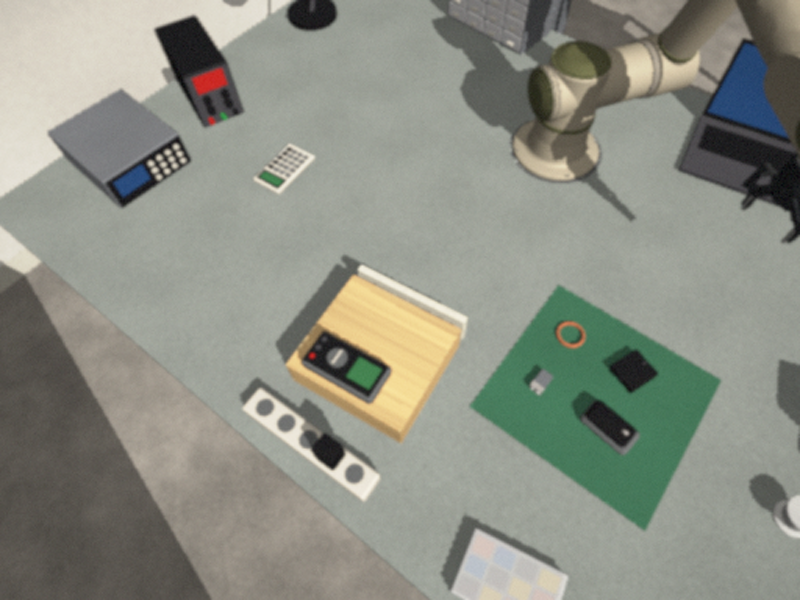

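The top view shows the pale front running from (324,299) to (442,286), the battery at (246,306), the coil at (249,366), the mouse at (178,307) and the cell case at (184,367). I'll zoom in on the front and the battery.

```bash
cat > h.py <<'E'
import numpy as np, cv2
from scipy.spatial.transform import Rotation as R
def ray(f,u,v,z):
    K=f["mtx"];V=f["view"];Rm=V[:3,:3];c=-Rm.T@V[:3,3]
    d=Rm.T@np.linalg.inv(K)@np.array([u,v,1.]);return c+d*(z-c[2])/d[2]
def proj(f,p):
    q=f["view"][:3,:3]@np.array(p)+f["view"][:3,3];q=f["mtx"]@q;return q[:2]/q[2]
def quat(xa,za):
    xa=np.array(xa,float);xa/=np.linalg.norm(xa);za=np.array(za,float);za-=xa*(za@xa);za/=np.linalg.norm(za)
    return R.from_matrix(np.stack([xa,np.cross(za,xa),za],1)).as_quat()
def crop(f,u0,v0,u1,v1,s,name):
    cv2.imwrite(name,cv2.resize(f["frame"][v0:v1,u0:u1,::-1],None,fx=s,fy=s,interpolation=cv2.INTER_CUBIC))
E
python3 - <<'E'
from h import *
f=np.load("pics/a_top.npz");g=np.load("pics/a_scene.npz")
crop(f,140,160,300,260,5,"pics/b_top.png")
crop(g,210,160,370,270,5,"pics/b_scene.png")
E
```

```text
(no output)
```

View pics/b_top.png

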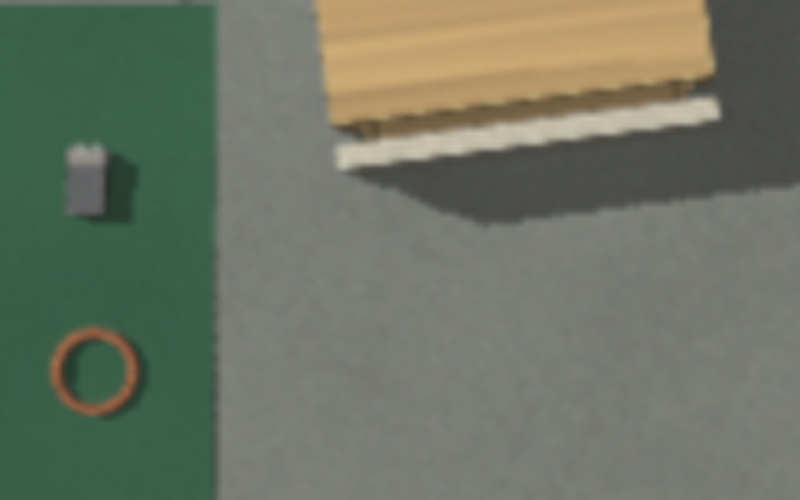

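View pics/b_scene.png

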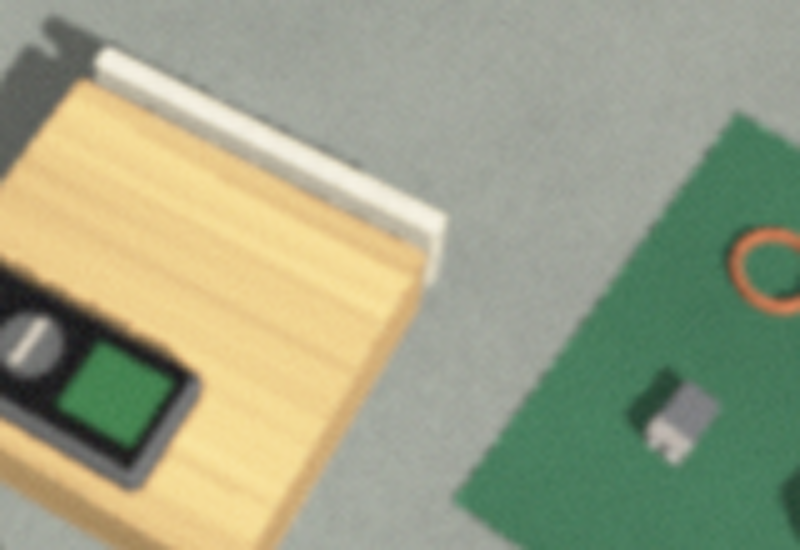

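```bash
python3 - <<'E'
from h import *
f=np.load("pics/a_top.npz");g=np.load("pics/a_scene.npz")
c=lambda x,y:(140+(x+.5)/5-.5,160+(y+.5)/5-.5)
d=lambda x,y:(210+(x+.5)/5-.5,160+(y+.5)/5-.5)
P=lambda n,p:print(n,p.round(4))
for n,q in dict(Lf=(338,170),Lb=(335,147),Rf=(720,118),Rb=(716,96),Lm=(337,158),Rm=(718,107)).items(): P(n,ray(f,*c(*q),.086))
for n,q in dict(bmid=(86,182),bf=(86,217),bb=(86,147),bl=(66,182),br=(107,182)).items(): P(n,ray(f,*c(*q),.0175))
for n,q in dict(Rm=(107,57),Lm=(440,220)).items(): P("scene "+n,ray(g,*d(*q),.086))
for n,q in dict(c1=(680,377),c2=(720,407),c3=(645,427),c4=(685,460)).items(): P("scene "+n,ray(g,*d(*q),.0175))
P("coil",ray(f,*c(94,371),.008))
for n,q in dict(mouse=(178,307),case=(184,367)).items(): P(n,ray(f,q[0]*.64,q[1]*.64,.02))
# mask battery
im=f["frame"].astype(int); sub=im[180:215,148:165]; m=(sub.max(2)-sub.min(2)<25)&(sub.sum(2)>240)
print(m.astype(int))
ys,xs=np.nonzero(m); print(cv2.minAreaRect(np.stack([xs+148,ys+180],1).astype(np.float32)))
E
```

```text
Lf [0.6036 0.1238 0.086 ]
Lb [0.6191 0.1258 0.086 ]
Rf [ 0.6373 -0.1323  0.086 ]
Rb [ 0.6521 -0.1297  0.086 ]
Lm [0.6117 0.1245 0.086 ]
Rm [ 0.6447 -0.131   0.086 ]
bmid [0.5999 0.3093 0.0175]
bf [0.5753 0.3091 0.0175]
bb [0.6246 0.3095 0.0175]
bl [0.6    0.3234 0.0175]
br [0.5998 0.2945 0.0175]
scene Rm [ 0.6441 -0.1265  0.086 ]
scene Lm [0.6109 0.1212 0.086 ]
scene c1 [0.5787 0.2919 0.0175]
scene c2 [0.5811 0.3225 0.0175]
scene c3 [0.6215 0.2917 0.0175]
scene c4 [0.6251 0.3229 0.0175]
coil [0.4668 0.3049 0.008 ]
mouse [0.5988 0.4594 0.02  ]
case [0.4643 0.4441 0.02  ]
[[0 0 0 0 0 0 0 0 0 0 0 0 0 0 0 0 0]
 [0 0 0 0 0 0 0 0 0 0 0 0 0 0 0 0 0]
 [0 0 0 0 0 0 0 0 0 0 0 0 0 0 0 0 0]
 [0 0 0 0 0 0 0 0 0 0 0 0 0 0 0 0 0]
 [0 0 0 0 0 0 0 0 0 0 0 0 0 0 0 0 0]
 [0 0 0 0 0 0 0 0 0 0 0 0 0 0 0 0 0]
 [0 0 0 0 0 0 0 0 0 0 0 0 0 0 0 0 0]
 [0 0 0 0 0 0 0 0 0 0 0 0 0 0 0 0 0]
 [0 0 0 0 0 0 0 0 1 0 0 0 0 0 0 0 0]
 [0 0 0 0 0 0 1 1 1 1 1 1 1 0 0 0 0]
 [0 0 0 0 0 1 1 1 1 1 1 1 1 1 0 0 0]
 [0 0 0 0 0 1 1 1 1 1 1 1 1 0 0 0 0]
 [0 0 0 0 0 1 1 1 1 1 1 1 1 0 0 0 0]
 [0 0 0 0 0 1 1 1 1 1 1 1 1 0 0 0 0]
 [0 0 0 0 0 1 1 1 1 1 1 1 1 0 0 0 0]
 [0 0 0 0 0 1 1 1 1 1 1 1 1 0 0 0 0]
 [0 0 0 0 0 1 1 1 1 1 1 1 1 0 0 0 0]
 [0 0 0 0 0 1 1 1 1 1 1 1 1 0 0 0 0]
 [0 0 0 0 0 1 1 1 1 1 1 1 1 0 0 0 0]
 [0 0 0 0 0 1 1 1 1 1 1 1 1 0 0 0 0]
 [0 0 0 0 0 1 1 1 1 1 1 1 1 0 0 0 0]
 [0 0 0 0 0 1 1 1 1 1 1 1 1 0 0 0 0]
 [0 0 0 0 0 1 1 1 1 1 1 1 0 0 0 0 0]
 [0 0 0 0 0 0 0 0 0 0 0 0 0 0 0 0 0]
 [0 0 0 0 0 0 0 0 0 0 0 0 0 0 0 0 0]
 [0 0 0 0 0 0 0 0 0 0 0 0 0 0 0 0 0]
 [0 0 0 0 0 0 0 0 0 0 0 0 0 0 0 0 0]
 [0 0 0 0 0 0 0 0 0 0 0 0 0 0 0 0 0]
 [0 0 0 0 0 0 0 0 0 0 0 0 0 0 0 0 0]
 [0 0 0 0 0 0 0 0 0 0 0 0 0 0 0 0 0]
 [0 0 0 0 0 0 0 0 0 0 0 0 0 0 0 0 0]
 [0 0 0 0 0 0 0 0 0 0 0 0 0 0 0 0 0]
 [0 0 0 0 0 0 0 0 0 0 0 0 0 0 0 0 0]
 [0 0 0 0 0 0 0 0 0 0 0 0 0 0 0 0 0]
 [0 0 0 0 0 0 0 0 0 0 0 0 0 0 0 0 0]]
((157.0, 195.0), (8.0, 14.0), 0.0)
```

```bash
cat >> h.py <<'E'
X=np.array([0.9917,0.1284,0]);Y=np.array([-0.1284,0.9917,0])
M=np.array([0.628,-0.003,0.0])   # front top mid (drawer shut), z=0
def P(x,y,z): return M+X*x+Y*y+np.array([0,0,z])
Q=None
E
python3 - <<'E'
from bench import env, kinematics, monitor, eyes, job
from h import *
best=None
for s in (1,-1):
    q=quat([0,0,-1],s*Y); j=kinematics.ik(P(-.04,0,.15),q); print(s,j)
    if j is not None and (best is None or abs(j[5])<best[0]): best=(abs(j[5]),s,q)
q=best[2];print(best)
env.close_gripper(40)
env.reach(P(-.045,0,.14),q)
env.movel(P(-.045,0,.055))
print(monitor.sense()["clock"],monitor.sense()["position"],monitor.sense()["contact_force"])
f=eyes.grab_frame("wrist");cv2.imwrite("pics/c_w.png",f["frame"][:,:,::-1])
f=eyes.grab_frame("top");crop(f,140,120,300,260,5,"pics/c_t.png")
E
```

```text
1 [-2.12796868e-01  5.21217957e-01  1.40983226e+00 -4.44089210e-16
  1.21054243e+00 -1.91235153e+00]
-1 [-0.21279687  0.52121796  1.40983226  0.          1.21054243  1.22924112]
(np.float64(1.2292411193356632), -1, array([ 0.46679683,  0.53113154, -0.46679683,  0.53113154]))
3.8917 [ 0.58392807 -0.00872978  0.05592067] [0.41507312 0.54240502 0.83940053]
```

View pics/c_w.png

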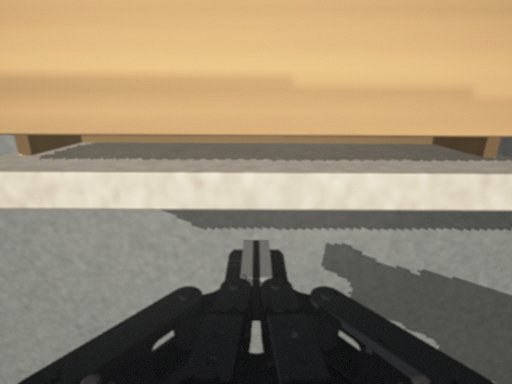

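View pics/c_t.png

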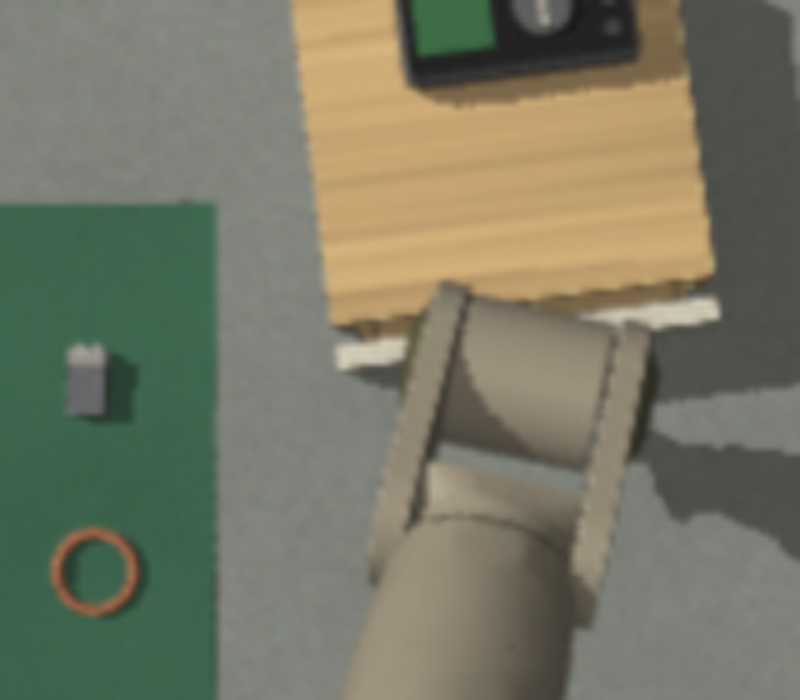

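The wrist view shows the front level and centred, with its near edge at row 210 and the shut fingers at (257,260), so the yaw is right. Next I'll press under guard.

```bash
python3 - <<'E'
from bench import env, kinematics, monitor, eyes, job
from h import *
def st(t):
    s=monitor.sense();d=s["position"]-M;print(t,round(s["clock"],2),"x'",round(float(d@X),4),"F",s["contact_force"].round(2),"Fx'",round(float(s["contact_force"]@X),2))
    return float(d@X)
st("0")
h=env.movel(P(-.008,0,.055),velocity=.015,guard=1.5)
x0=st(f"contact {h}")
if h:
    h=env.movel(P(x0+.0135,0,.055),velocity=.006,guard=5.0)
    x1=st(f"press {h}")
    env.movel(P(-.085,0,.055),velocity=.06); st("back")
    env.movel(P(-.085,0,.13),velocity=.2)
    f=eyes.grab_frame("wrist");cv2.imwrite("pics/d_w.png",f["frame"][:,:,::-1]);np.savez("pics/d_w.npz",**f)
    f=eyes.grab_frame("top");crop(f,140,120,300,260,5,"pics/d_t.png")
E
```

```text
0 3.99 x' -0.0443 F [ 0.39  0.37 -1.15] Fx' 0.43
contact True 5.64 x' -0.0181 F [ 0.23 -0.52 -0.03] Fx' 0.16
press True 7.13 x' -0.0095 F [-2.78  0.16  0.4 ] Fx' -2.73
back 8.53 x' -0.0848 F [0.82 0.51 0.58] Fx' 0.87
```

View pics/d_w.png

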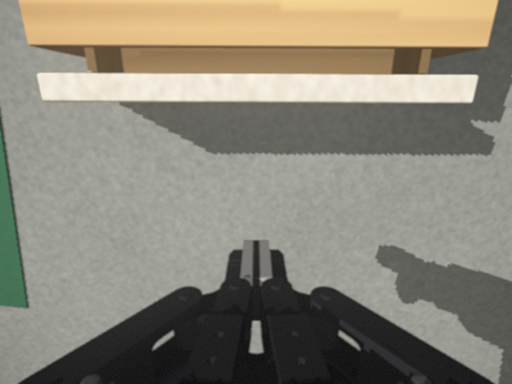

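View pics/d_t.png

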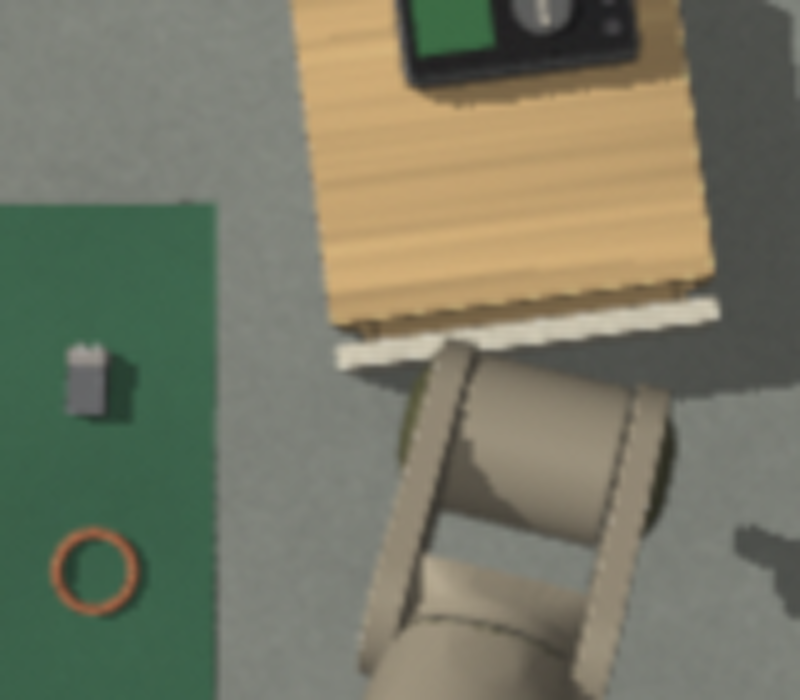

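Both views show the front unchanged, so the drawer is still shut: the 5 N guard tripped on yield plus noise. I'll press again with a higher guard.

```bash
cat >> h.py <<'E'
def mkst(monitor):
    def st(t,n=1,env=None):
        a=[]
        for i in range(n):
            s=monitor.sense();a.append(s["contact_force"])
            if n>1: env.hold(.02)
        F=np.mean(a,0);d=s["position"]-M
        print(t,round(s["clock"],2),"x'",round(float(d@X),4),"z",round(float(d[2]),4),"Fx'",round(float(F@X),2),"F",F.round(1))
        return float(d@X),float(F@X)
    return st
E
python3 - <<'E'
from bench import env, kinematics, monitor, eyes, job
from h import *
st=mkst(monitor)
env.movel(P(-.030,0,.13),velocity=.2)
env.movel(P(-.030,0,.055),velocity=.2)
st("free",8,env)
h=env.movel(P(-.018,0,.055),velocity=.03,guard=7);st(f"a {h}",4,env)
x=-.018;c=False
if not h:
  while x<-.002:
    x+=.001
    h=env.movel(P(x,0,.055),velocity=.008,guard=5)
    a,F=st(h,3,env)
    if F<-7.5: break
E
```

```text
free 10.22 x' -0.0293 z 0.0568 Fx' 0.15 F [ 0.2 -0.1  0.4]
a False 10.83 x' -0.0181 z 0.0549 Fx' -1.42 F [-1.4 -0.5  0.9]
False 11.16 x' -0.0172 z 0.0549 Fx' -2.64 F [-2.5 -1.3  1.7]
False 11.48 x' -0.016 z 0.055 Fx' -1.99 F [-1.9 -0.7  0.5]
False 11.81 x' -0.0149 z 0.055 Fx' -1.93 F [-1.9 -0.7  0.6]
False 12.13 x' -0.0139 z 0.055 Fx' -2.17 F [-2.  -1.1 -0.6]
False 12.46 x' -0.013 z 0.055 Fx' -2.61 F [-2.5 -1.  -0.2]
False 12.78 x' -0.012 z 0.055 Fx' -2.15 F [-2.  -1.2 -0.6]
False 13.11 x' -0.0109 z 0.055 Fx' -2.02 F [-1.8 -1.7 -0.8]
False 13.43 x' -0.0099 z 0.055 Fx' -2.21 F [-2.  -1.4 -1.1]
False 13.76 x' -0.009 z 0.055 Fx' -3.18 F [-3.  -1.3 -0.7]
False 14.08 x' -0.0081 z 0.055 Fx' -4.26 F [-4.1 -1.6  0. ]
False 14.41 x' -0.0073 z 0.0549 Fx' -5.86 F [-5.6 -2.1  0.6]
True 14.67 x' -0.0076 z 0.0545 Fx' -2.8 F [-2.7 -0.8  2.4]
True 15.01 x' -0.008 z 0.0539 Fx' -2.19 F [-2.1 -0.6  2. ]
True 15.39 x' -0.0082 z 0.0533 Fx' -1.99 F [-2.  -0.2  1.7]
True 15.81 x' -0.0083 z 0.0528 Fx' -2.2 F [-2.1 -1.1  2.5]
True 16.25 x' -0.0085 z 0.0523 Fx' -2.27 F [-2.3 -0.2  2.1]
```

```bash
python3 - <<'E'
from bench import env, kinematics, monitor, eyes, job
from h import *
st=mkst(monitor)
env.movel(P(-.08,0,.055),velocity=.08);st("back")
f=eyes.grab_frame("wrist");cv2.imwrite("pics/e_w.png",f["frame"][:,:,::-1]);np.savez("pics/e_w.npz",**f)
E
```

```text
back 17.31 x' -0.0796 z 0.055 Fx' -0.56 F [-0.5 -0.2  0.1]
```

View pics/e_w.png

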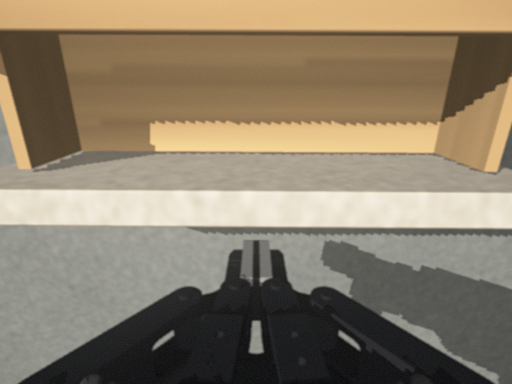

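It is ajar: the front's top edge now spans rows 190 to 227 with the open tray visible behind it. I'll measure the opening and hook the drawer out.

```bash
python3 - <<'E'
from h import *
f=np.load("pics/e_w.npz")
for v in (190,227):
    p=ray(f,257,v,.086)-M; print((p@X).round(4),(p@Y).round(4))
f=np.load("pics/d_w.npz")
for v in (73,102):
    p=ray(f,257,v,.086)-M; print("shut",(p@X).round(4),(p@Y).round(4))
E
```

```text
-0.0322 -0.0017
-0.0482 -0.0018
shut 0.0085 -0.0015
shut -0.0076 -0.0015
```

```bash
python3 - <<'E'
from bench import env, kinematics, monitor, eyes, job
from h import *
st=mkst(monitor)
env.movel(P(-.08,0,.105),velocity=.2)
env.movel(P(-.007,0,.105),velocity=.2)
h=env.movel(P(-.007,0,.05),velocity=.15,guard=8);st(f"down {h}")
h=env.movel(P(-.0765,0,.05),velocity=.06,guard=8);st(f"pull {h}")
env.movel(P(-.070,0,.05),velocity=.1)
env.movel(P(-.070,0,.15),velocity=.25)
f=eyes.grab_frame("wrist");cv2.imwrite("pics/f_w.png",f["frame"][:,:,::-1]);np.savez("pics/f_w.npz",**f)
env.release()
print(monitor.sense()["clock"])
E
```

```text
down False 18.79 x' -0.007 z 0.0507 Fx' 0.59 F [0.6 0.1 0. ]
pull True 19.9 x' -0.075 z 0.0503 Fx' 2.7 F [2.5 1.5 1.5]
21.5333
```

View pics/f_w.png

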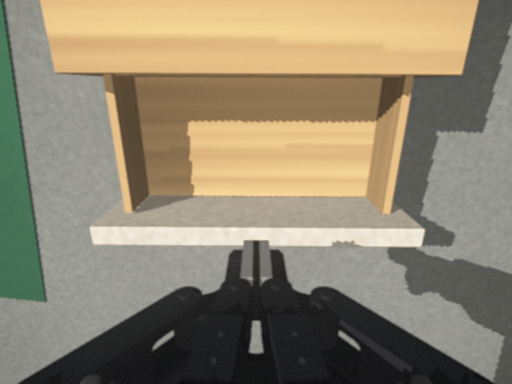

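The drawer is almost at its stop, with the front at rows 227 to 245. Now I'll hover over the battery.

```bash
python3 - <<'E'
from bench import env, kinematics, monitor, eyes, job
from h import *
f=np.load("pics/f_w.npz")
for v in (228,245):
    p=ray(f,257,v,.086)-M; print((p@X).round(4),(p@Y).round(4))
q=quat([0,0,-1],[0,-1,0])
env.reach([.600,.3085,.13],q)
f=eyes.grab_frame("wrist");cv2.imwrite("pics/g_w.png",f["frame"][:,:,::-1]);np.savez("pics/g_w.npz",**f)
print(monitor.sense()["clock"],monitor.sense()["position"])
for z in (.0175,):
  print(proj(f,[.6,.3085,.0175]),proj(f,[.624,.3085+.01325,.0175]),proj(f,[.576,.3085-.01325,.0175]))
E
```

```text
-0.0867 -0.0015
-0.1014 -0.0015
22.8083 [0.60055403 0.3071047  0.13025252]
[253.30789832 191.54558527] [238.15544761 165.5716918 ] [267.62466922 216.08698055]
```

View pics/g_w.png

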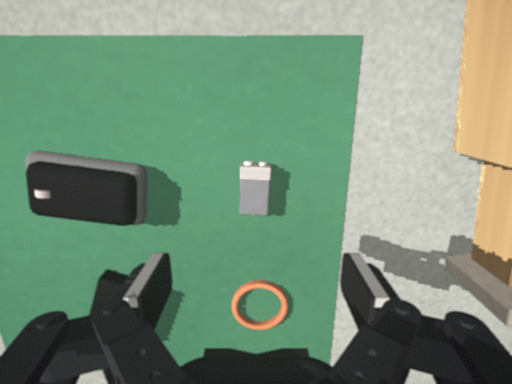

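The battery covers columns 239–270 and rows 165–214, within 2 px of the prediction. I'll grasp it.

```bash
python3 - <<'E'
from bench import env, kinematics, monitor, eyes, job
from h import *
st=mkst(monitor)
h=env.movel([.601,.3075,.002],velocity=.12,guard=10);st(f"down {h}")
env.close_gripper(25)
s=monitor.sense();print("gap",s["finger_gap"],s["finger_gap"]*85,s["position"])
env.movel([.601,.3075,.16],velocity=.2)
s=monitor.sense();print("gap",s["finger_gap"]*85,s["clock"])
f=eyes.grab_frame("wrist");cv2.imwrite("pics/h_w.png",f["frame"][:,:,::-1])
E
```

```text
down False 24.02 x' 0.0136 z 0.0029 Fx' 0.02 F [ 0.1 -0.7 -0.6]
gap 0.30836486912557637 26.21101387567399 [0.60115703 0.30753686 0.00227109]
gap 25.65331112805066 25.5333
```

View pics/h_w.png

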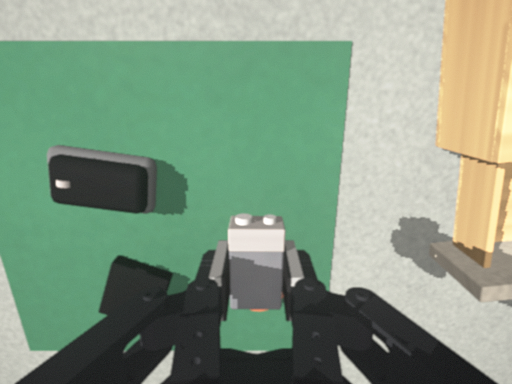

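It is held level between the pads. Now I'll move it to the tray.

```bash
python3 - <<'E'
from bench import env, kinematics, monitor, eyes, job
from h import *
st=mkst(monitor)
q=quat([0,0,-1],-Y)
env.reach(P(-.036,0,.16),q)
env.movel(P(-.036,0,.06),velocity=.2)
h=env.movel(P(-.036,0,.0222),velocity=.05,guard=5);st(f"down {h}",3,env)
env.release(); env.hold(.1)
env.movel(P(-.036,0,.16),velocity=.2)
print(monitor.sense()["clock"])
env.movel(P(-.1,0,.16),velocity=.25)
f=eyes.grab_frame("wrist");cv2.imwrite("pics/i_w.png",f["frame"][:,:,::-1]);np.savez("pics/i_w.npz",**f)
E
```

```text
down False 28.38 x' -0.0358 z 0.0225 Fx' 0.09 F [ 0.1 -0.1 -0.3]
29.9417
```

View pics/i_w.png

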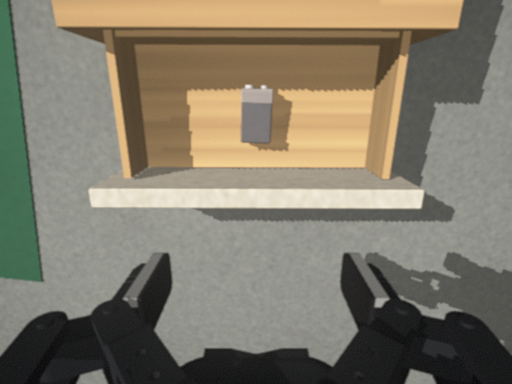

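The battery lies flat near the middle of the tray at (257,115). Now I'll push the drawer shut.

```bash
python3 - <<'E'
from bench import env, kinematics, monitor, eyes, job
from h import *
st=mkst(monitor)
env.movel(P(-.14,0,.14),velocity=.25)
env.close_gripper(40)
env.movel(P(-.14,0,.055),velocity=.2)
st("free",4,env)
h=env.movel(P(-.030,0,.055),velocity=.06,guard=9);st(f"push {h}",4,env)
if not h:
  h=env.movel(P(-.013,0,.055),velocity=.015,guard=7);st(f"push2 {h}",4,env)
  x=-.013
  while not h and x<-.002:
    x+=.0007
    h=env.movel(P(x,0,.055),velocity=.008,guard=5)
    a,F=st(h,3,env)
    if F<-9: break
E
```

```text
free 32.12 x' -0.1392 z 0.0562 Fx' -0.25 F [-0.2 -0.4  0.5]
push False 34.17 x' -0.0301 z 0.0549 Fx' -1.44 F [-1.3 -1.1 -0.6]
push2 False 35.52 x' -0.013 z 0.055 Fx' -2.8 F [-2.7 -1.2 -1.6]
False 35.82 x' -0.0123 z 0.055 Fx' -2.73 F [-2.6 -1.4 -1.2]
False 36.12 x' -0.0116 z 0.055 Fx' -3.21 F [-3.1 -1.4 -2. ]
False 36.42 x' -0.0108 z 0.055 Fx' -2.38 F [-2.3 -0.8 -1.7]
False 36.72 x' -0.0101 z 0.055 Fx' -2.69 F [-2.5 -1.5 -1.6]
False 37.02 x' -0.0095 z 0.055 Fx' -2.8 F [-2.7 -0.7 -2.5]
False 37.32 x' -0.0087 z 0.055 Fx' -2.64 F [-2.6 -0.8 -2.5]
False 37.62 x' -0.008 z 0.055 Fx' -2.82 F [-2.7 -0.9 -2. ]
False 37.92 x' -0.0074 z 0.055 Fx' -3.79 F [-3.7 -1.  -1.5]
False 38.22 x' -0.0068 z 0.055 Fx' -4.17 F [-4.1 -1.  -1.3]
False 38.52 x' -0.0065 z 0.055 Fx' -6.65 F [-6.5 -1.8  0.8]
False 38.82 x' -0.0062 z 0.055 Fx' -10.84 F [-10.7  -1.8   2.5]
```

```bash
python3 - <<'E'
from bench import env, kinematics, monitor, eyes, job
from h import *
st=mkst(monitor)
env.movel(P(-.013,0,.055),velocity=.02);st("b",3,env)
env.movel(P(-.024,0,.055),velocity=.03);st("free?",6,env)
env.movel(P(-.085,0,.055),velocity=.1)
env.movel(P(-.085,0,.13),velocity=.2)
f=eyes.grab_frame("wrist");cv2.imwrite("pics/j_w.png",f["frame"][:,:,::-1]);np.savez("pics/j_w.npz",**f)
print(monitor.sense()["clock"])
E
```

```text
b 39.4 x' -0.013 z 0.0551 Fx' -3.34 F [-3.3 -0.2 -0. ]
free? 40.02 x' -0.0238 z 0.0552 Fx' -0.22 F [-0.2 -0.3 -0. ]
41.3667
```

View pics/j_w.png

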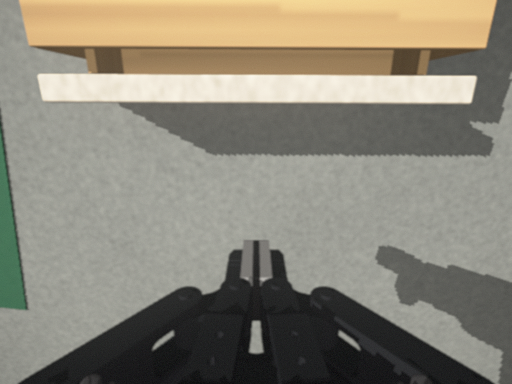

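The front is back at rows 73–102, the same as before the drawer was opened, and it stays there with no contact. I'll hand in.

```bash
python3 - <<'E'
from bench import env, monitor, eyes, job
import cv2
f=eyes.grab_frame("top");cv2.imwrite("pics/k_t.png",f["frame"][:,:,::-1])
job.hand_in()
E
```

```text
the job is handed in; nothing more can be done
```

View pics/k_t.png

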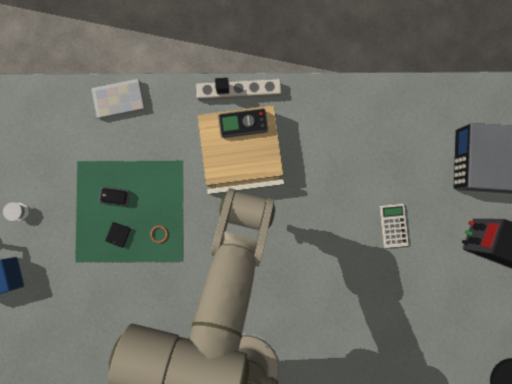

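The battery is in the front tray, the drawer is shut and holding by itself, and I handed the job in at about 41 s of the 72 s allowed.

- **Opening:** My first press, guarded at 5 N, stopped too early and the drawer stayed latched. The second press, in 1 mm steps, clicked about 11 mm in. The last steady reading before the click was about 6 N, and the guard then tripped at 5 N above that. I hooked the drawer out to about 94 mm.
- **Battery:** I lifted it off the mat, laid it in the tray and let go. The wrist picture showed it lying flat near the middle of the tray.
- **Shutting:** I pressed until the end-stop jump, with a peak reading of 10.8 N against the 18 N limit. I then backed off until the tool was free.

**Last checks:** The wrist picture shows the front at the same rows (73–102) as when it was latched at the start, with nothing touching it. In the top view the coil, cell case, mouse and calculator appear unmoved. I could not see the battery once the drawer was shut, so its final position rests on the picture taken before shutting and the gentle push.

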